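# Nest the rinse tumbler and slide the cup tray home

## Robot

A 6-joint arm with a two-finger parallel gripper is mounted at the origin on the work surface. World frame = base frame: x ahead of the robot, y to its left, z up, the work surface at z = 0. Lengths are in m, angles in rad, forces in N, time in s.
With the tool pointing down it reaches from about 0.425 to 0.95 m from the base axis. Payload 3.5 kg.
Tool frame: the origin (TCP) lies at the very end of the fingers, on their centre line; the grasp point (between the pads) lies 19 mm behind it; z points along the fingers, y is the line along which they close (so a half turn about z gives the same grasp; the last joint's range is limited). The gripper opens to 85 mm and grips with 20 to 120 N. Pads are 22 mm wide; open, the fingers measure 114 mm over their backs; the gripper's body (76 mm by 85 mm) begins 54 mm behind the grasp point. The pads swing forward as they close: fully open they stand 13 mm farther back than shut.
Start: joints at [1.091, 0.286, 1.577, -0, 1.279, -0.15], TCP at [0.219, 0.639, 0.21] pointing down, gripper open.
Joint ranges: [-2.77, 2.77], [-0.9, 2.22], [0.21, 2.48], [-1.53, 4.67], [0.24, 2.81], [-2.84, 2.84]. Speed limits (rad/s): [2.79, 2.79, 3.14, 3.14, 3.14, 3.14].

## Interface

Orientations are given as a unit quaternion [x, y, z, w].
In Python, from plant import ctrl gives the robot as it stands.
- The arm moves only by the shell command python3 inch.py [FORCE], which reads ROWS from standard input. ROWS is a JSON list that holds a single list of rows (three levels of brackets), with 1 to 10 rows, each of 7 numbers: dx, dy, dz in units of 50 mm, then a rotation vector rx, ry, rz in rad, then the opening from 0.0 (shut) to 1.0 (fully open); each row is the pose to reach, as a shift and turn from the pose commanded when the command began, along the tool's axes at that moment; what a row does not reach only later rows make up. A row lasts 1/8 s, in which the tool goes at most 0.0625 m and 0.188 rad, less where a joint would pass 70% of its speed; a pose out of reach is approached as far as the arm can. The fingers move at their own pace and stop on an object; FORCE is the grip in N (left out, the last holds). Time passes only in rows, so rows that do not move let the fingers close. It prints the time, the measured TCP pose, the force, the opening and the grip force at its end. Input that does not fit is refused with a message, and nothing moves.
- ctrl.get_state(): the state, without advancing time (a new reading comes with each control period).
- ctrl.read_camera(name): name is "side" or "top"; returns a dict with "pixels" (480x640x3 uint8, red, green, blue), "camera_matrix" (3x3 intrinsics, pixels), "dist_coeffs" ([k1, k2, p1, p2, k3] as OpenCV has them; the pictures are not rectified), "xyz" and "orientation" of the camera in the world. Camera axes: x right, y down, z forward; pixel columns grow to the right and rows downward; lengths in m; the calibration is good to about 2 mm. A picture is of the moment at which its call begins. There is no depth.
- ctrl.sign_off(): hands the job in; it is judged then, once.
The state is a dict: "time": time; "qpos": joint angles; "dq": joint speeds; "joint_efforts": joint torques, N m; "eef_pos": TCP position; "tcp_rot": TCP orientation; "contact_force": force on the tool from outside, world axes, zero at the start; "wrist_torque": the same for the moment, N m; "opening": opening from 0.0 (shut) to 1.0 (fully open); "finger_force": force on a finger pad.
Only numpy, scipy, OpenCV 4.12 (cv2) and the standard library are available. Lean on these libraries where they do the work, as an engineer would, in place of code of your own. Each camera call takes 0.05 s, during which the arm holds its last target. There are 200 camera calls.

## Task

Put the tumblers away: stand the blue tumbler upright inside the grey one on the pulled-out tray, lowering it gently and letting go as soon as it sits, without dropping it in or pressing it tight, so that the two do not jam together. Then push the tray all the way back into its holder with the nested pair still standing on it. Leave the orange tumbler, the bottle and the book alone.

Things in the scene. Friction and masses are not known exactly. Their poses are not given: they have to be found in the camera images.
- blue_tumbler: Blue open tapered tumbler of hard plastic, standing upright, empty, about 130 g. 110 mm tall, round: 62 mm across the rim, 43 mm across the foot, straight sides, wall 4.4 mm, no handle. Origin: centre of the underside of its foot, z up along its axis. Can be gripped across the outside just below the rim.
- grey_tumbler: Grey tumbler just like the blue one (mouth 53 mm across inside), 160 g, loose, upright on the tray. Origin: centre of the underside of its foot, z up. A like tumbler lowered into it meets its wall when the upper foot is 48 to 54 mm above the lower foot; only the taper stops it, hard and suddenly (come down slowly), and pressing down on it with more than about 20 N jams the two.
- orange_tumbler: Orange tapered tumbler, 95 mm tall, 68 mm across the rim, standing upright on the desk; not part of the job. Origin: centre of its underside.
- shampoo: White bottle with a yellow cap, 60 mm across and 180 mm tall, standing on the desk; not part of the job. Origin: centre of its underside.
- book: Closed red book lying flat, 185 x 130 x 24 mm; not part of the job. Origin: centre of its underside.
- organiser: Low grey metal holder fixed to the desk, 215 x 200 mm with side walls 40 mm and a back wall 55 mm high, open at the front and above; the tray slides in it. Origin: at desk height, under the middle of the tray's shut position; its +x points from the open front to the back wall, the way the tray is pushed shut.
- cup_tray (a joint): How far the mint-green tray is pulled out of the holder (m): 0 shut, 0.13 fully out. It slides level along the holder's x axis against light friction (about 2 N), stops dead at 0 and stays where left. Tray 190 x 168 mm, its floor's upper face 12 mm above the desk; side and back rims reach 30 mm above the desk, the front board 49 mm.
- tray_front (a point): Middle of the outer face of the dark green grip block on the tray's front board, the face to push on. The block is 110 mm wide and 34 mm high (12 to 46 mm above the desk) and stands 16 mm proud of the front board; the point is 29 mm above the desk. Its x axis points into the tray, square to the face, towards the back wall. It travels with the tray.

How it is judged:
By the outcome, as a careful person would: the job done as asked, in the order asked, and still so for the second after the job is handed in, with the robot touching nothing.
It also fails if it takes over 56 s, if anything falls off the work surface, if the arm or the gripper's body presses on something with over 40 N, if the wrist force passes 120 N, or if a joint passes its speed limit or range.

## Working session

There is one attempt and no reset: what is moved stays moved. The work goes in short steps, Python scripts to look and compute and a shell command to move; the robot and the scene stay as the last step left them, time stands still between calls to the robot, and variables do not carry over. Pictures are saved under pics/ and viewed, at most 12 in all, crops included, and the job is handed in when it is done.

```bash
ls; mkdir -p pics
cat > h.py <<'E'
import numpy as np, cv2
from scipy.spatial.transform import Rotation as R
from plant import ctrl
def cam(n):
    c=ctrl.read_camera(n); return c
def ray(c,uv):
    K=np.array(c["camera_matrix"]);d=np.array(c["dist_coeffs"])
    p=cv2.undistortPoints(np.array(uv,float).reshape(-1,1,2),K,d).reshape(-1,2)
    r=np.c_[p,np.ones(len(p))]@R.from_quat(c["orientation"]).as_matrix().T
    return np.array(c["xyz"]),r
def plane(c,uv,z):
    o,r=ray(c,uv); return o+r*((z-o[2])/r[:,2])[:,None]
def save(c,n): cv2.imwrite("pics/"+n,c["pixels"][:,:,::-1])
E
python3 - <<'E'
from h import *
for n in("top","side"):
    c=cam(n);save(c,n+"0.png");print(n,np.round(c["xyz"],3),np.round(R.from_quat(c["orientation"]).as_matrix()[:,2],2))
print(ctrl.get_state())
E
```

```text
inch.py
pics
plant.py
top [0.427 0.009 1.09 ] [ 0.11 -0.02 -0.99]
side [ 0.145 -0.355  0.726] [ 0.47  0.4  -0.78]
{'time': 0.1, 'qpos': array([ 1.09101802e+00,  2.87093876e-01,  1.57804925e+00, -4.32115283e-06,
        1.27861219e+00, -1.49987949e-01]), 'dq': array([ 0.00033131, -0.00371265, -0.0034169 ,  0.00071577,  0.0011333 ,
       -0.00064108]), 'joint_efforts': array([ 4.53273078e-04, -4.07294512e+01, -2.93700814e+01, -1.53066458e-04,
        3.46516434e-03, -5.12398145e-06]), 'eef_pos': array([0.21825753, 0.63805393, 0.20916425]), 'tcp_rot': array([ 1.64148222e-01,  9.86435093e-01, -1.02880863e-03, -3.32928436e-04]), 'contact_force': array([-0.5305356 ,  0.89759462, -0.66244077]), 'wrist_torque': array([-0.00411063, -0.00895643,  0.05081759]), 'finger_force': 0.0, 'opening': 0.9997953729493105}
```

View pics/top0.png

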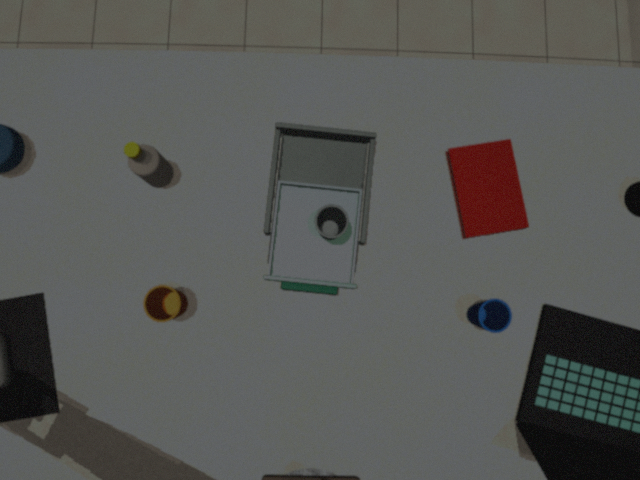

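View pics/side0.png

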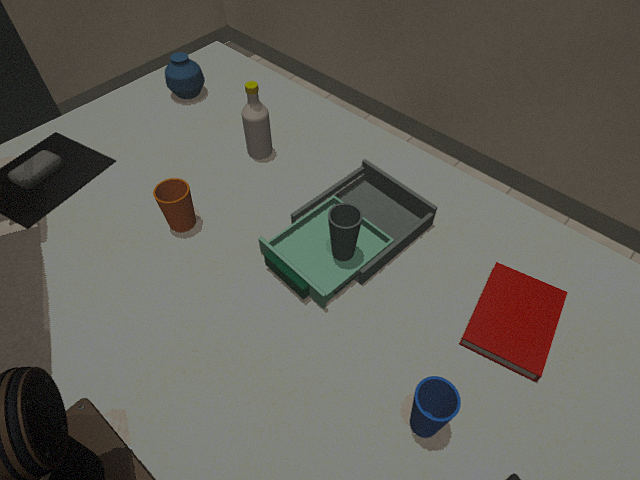

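The top view shows the blue rim at about (495,316), the grey rim at (332,221) and the grip block at (310,287). The side view shows the blue tumbler at (436,405) and the grey one at (345,230). Next I measure them.

```bash
cat >> h.py <<'E'
def big(m,roi):
    z=np.zeros_like(m);x0,y0,x1,y1=roi;z[y0:y1,x0:x1]=m[y0:y1,x0:x1]
    cs,_=cv2.findContours(z,cv2.RETR_EXTERNAL,cv2.CHAIN_APPROX_NONE);return max(cs,key=cv2.contourArea)[:,0,:]
def circ(p):
    A=np.c_[2*p[:,:2],np.ones(len(p))];s=np.linalg.lstsq(A,(p[:,:2]**2).sum(1),rcond=None)[0]
    return s[:2],np.sqrt(s[2]+s[0]**2+s[1]**2)
E
python3 - <<'E'
from h import *
t=cam("top");s=cam("side")
for n,c,roi,rg in(("top",t,(455,285,518,345),(302,195,360,250)),("side",s,(395,360,475,450),(315,190,375,270))):
    hsv=cv2.cvtColor(c["pixels"],cv2.COLOR_RGB2HSV)
    mb=cv2.inRange(hsv,(100,120,30),(130,255,255))
    p=big(mb,roi);print(n,"blue",cv2.boundingRect(p))
    x,y,w,h=roi;a=cv2.resize(c["pixels"][y:h,x:w],None,fx=5,fy=5,interpolation=cv2.INTER_NEAREST)
    x,y,w,h=rg;b=cv2.resize(c["pixels"][y:h,x:w],None,fx=5,fy=5,interpolation=cv2.INTER_NEAREST)
    im=np.zeros((450,800,3),np.uint8);im[:a.shape[0],:a.shape[1]]=a;im[:b.shape[0],400:400+b.shape[1]]=b
    cv2.imwrite(f"pics/crop_{n}.png",np.clip(im[:,:,::-1]*2.0,0,255).astype(np.uint8))
# grip block top view: green saturated
hsv=cv2.cvtColor(t["pixels"],cv2.COLOR_RGB2HSV)
g=cv2.inRange(hsv,(60,90,20),(95,255,255));p=big(g,(270,275,350,300))
r=cv2.minAreaRect(p);print("block",r,np.round(plane(t,cv2.boxPoints(r),0.046),4).tolist())
E
```

```text
top blue (475, 299, 36, 33)
side blue (414, 376, 46, 61)
block ((309.0, 287.4999694824219), (54.8265495300293, 7.363275527954102), 5.7105937004089355) [[0.4564, 0.0641, 0.046], [0.4704, 0.0631, 0.046], [0.4624, -0.0416, 0.046], [0.4484, -0.0404, 0.046]]
```

View pics/crop_top.png

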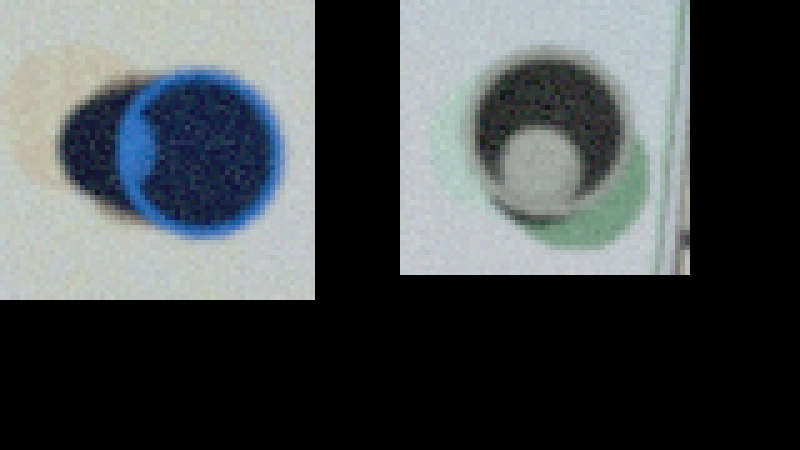

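View pics/crop_side.png

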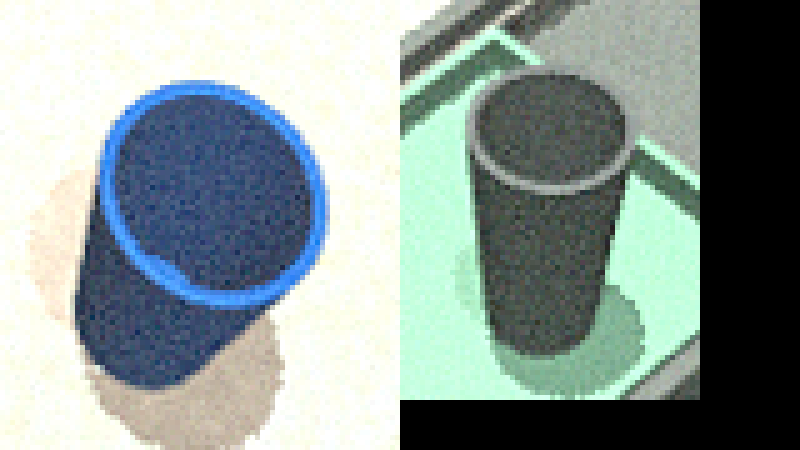

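The crops give clear rims. In the top view the blue rim centre is about (494.6,315) and the grey mouth about (411-302→) (331,221). In the side view they are about (437,398) and (345,216). I fit circles to the rims in the rim planes.

```bash
cat >> h.py <<'E'
def rimfit(c,roi,z,blue,r0):
    x0,y0,x1,y1=roi;im=cv2.GaussianBlur(c["pixels"],(3,3),0)
    if blue:
        hsv=cv2.cvtColor(im,cv2.COLOR_RGB2HSV);v=hsv[...,2].astype(int)
        m=((hsv[...,1]>120)&(hsv[...,0]>95)&(hsv[...,0]<130))
        t=cv2.threshold(hsv[...,2][m].reshape(-1,1),0,255,cv2.THRESH_OTSU)[0];m=m&(v>t)
    else: raise 0
    ys,xs=np.nonzero(m[y0:y1,x0:x1]);return plane(c,np.c_[xs+x0,ys+y0],z)
def robust(p,n=8,tol=.0035):
    q=p
    for _ in range(n):
        c,r=circ(q);e=np.abs(np.hypot(*(p[:,:2]-c).T)-r);q=p[e<tol]
    return c,r,len(q),len(p)
def mouth(c,roi,z,f=.55):
    x0,y0,x1,y1=roi;g=cv2.GaussianBlur(cv2.cvtColor(c["pixels"],cv2.COLOR_RGB2GRAY),(3,3),0)
    t=cv2.threshold(g[y0:y1,x0:x1].copy(),0,255,cv2.THRESH_OTSU)[0] if f is None else f
    m=(g<t).astype(np.uint8)
    return plane(c,big(m,roi),z)
E
python3 - <<'E'
from h import *
t=cam("top");s=cam("side")
print("blue top",robust(rimfit(t,(455,285,518,345),.11,1,0)))
print("blue side",robust(rimfit(s,(395,360,475,450),.11,1,0)))
for n,c,roi in(("top",t,(316,206,347,239)),("side",s,(330,204,362,229))):
    for th in(45,50,55,60,65):
        try: print("grey",n,th,robust(mouth(c,roi,.122,th),tol=.002))
        except Exception as e: print(th,e)
g=cv2.cvtColor(s["pixels"],cv2.COLOR_RGB2GRAY);print(g[200:236:1,345]);print(g[216,325:368])
g=cv2.cvtColor(t["pixels"],cv2.COLOR_RGB2GRAY);print(g[198:245,331]);print(g[214,310:352])
E
```

```text
blue top (array([ 0.41452339, -0.32544456]), np.float64(0.02784523777243445), 232, 273)
blue side (array([ 0.41450453, -0.32578361]), np.float64(0.028453882659647926), 393, 398)
grey top 45 (array([ 0.57792366, -0.02584745]), np.float64(0.024787308142556346), 62, 90)
grey top 50 (array([ 0.57764659, -0.02561413]), np.float64(0.02533456460227506), 63, 92)
grey top 55 (array([ 0.57787697, -0.02587902]), np.float64(0.02568376946032112), 65, 94)
grey top 60 (array([ 0.57831194, -0.02693734]), np.float64(0.02519382253245437), 59, 98)
grey top 65 (array([ 0.57783445, -0.02602586]), np.float64(0.026563479358306493), 70, 101)
grey side 45 (array([ 0.57711298, -0.02584969]), np.float64(0.02351389494026301), 67, 69)
grey side 50 (array([ 0.57746106, -0.02562661]), np.float64(0.02442493528048824), 70, 70)
grey side 55 (array([ 0.57736119, -0.02548688]), np.float64(0.024755439045725393), 71, 71)
grey side 60 (array([ 0.57720815, -0.02565541]), np.float64(0.025341490032567374), 74, 74)
grey side 65 (array([ 0.57726383, -0.02559162]), np.float64(0.026029601886702412), 73, 74)
[88 86 84 82 57 36 46 38 42 40 43 43 44 39 42 47 42 48 49 39 36 31 45 44
 39 40 47 92 84 35 40 46 45 33 36 42]
[116 121 116  88  85  48  33  36  43  45  42  41  44  41  41  41  40  41
  45  43  42  39  46  41  42  47  42  48  43  41  42  39  40  33  30  74
  80  80  90  78  83  88  87]
[95 97 97 99 96 90 82 74 63 38 29 23 25 29 27 25 23 22 31 23 29 26 49 74
 81 83 81 82 82 83 84 81 80 81 81 80 78 75 74 70 48 40 60 68 73 80 89]
[99 96 96 93 94 88 83 74 55 31 21 14 25 18 24 27 26 21 28 27 25 23 31 19
 27 24 24 21 21 28 29 33 21 33 54 71 77 81 97 98 98 97]
```

```bash
cat >> h.py <<'E'
def to(x,y,z,ydeg=None):
    """shift in tool axes from here to world point; rz to bring tool y to angle ydeg"""
    s=ctrl.get_state();M=R.from_quat(s["tcp_rot"]).as_matrix();p=np.array(s["eef_pos"])
    a=np.degrees(np.arctan2(M[1,1],M[0,1]));rv=np.zeros(3)
    if ydeg is not None:
        t=np.radians(ydeg);Y=np.array([np.cos(t),np.sin(t),0]);Z=np.array([0,0,-1.]);T=np.c_[np.cross(Y,Z),Y,Z]
        rv=R.from_matrix(M.T@T).as_rotvec()
    print("at",p.round(4),"ydeg",a.round(2),"shift",(M.T@(np.array([x,y,z])-p)).round(4),"rot",rv.round(4),"F",np.round(s["contact_force"],1))
E
python3 -c "
from h import *
to(.5,.15,.21,20);to(.4145,-.3256,.21,0)"
```

```text
at [0.2185 0.6384 0.2099] ydeg 71.1 shift [-4.246e-01 -3.709e-01  2.000e-04] rot [-8.000e-04  3.000e-04  8.919e-01] F [-0.3  0.4 -0.1]
at [0.2185 0.6384 0.2099] ydeg 71.1 shift [-4.977e-01 -8.486e-01  6.000e-04] rot [-8.000e-04  4.000e-04  1.241e+00] F [-0.3  0.4 -0.1]
```
Rz signs good. Go. Measurement noise ~1mm? (eef moved 0.2-0.8mm reading between calls, so noise of ~0.5 mm). 

The rows are not in the units I measure in: shifts go in units of 50 mm. I convert before sending: -0.425 m is -8.5, -0.371 m is -7.42.

```bash
echo '[[[-0.4, -0.4, 0, 0, 0, 0, 1], [-1.2, -1, 0, 0, 0, 0.1, 1], [-8.5, -7.42, 0, 0, 0, 1.24, 1], [-8.5, -7.42, 0, 0, 0, 1.24, 1], [-8.5, -7.42, 0, 0, 0, 1.24, 1], [-8.5, -7.42, 0, 0, 0, 1.24, 1], [-8.5, -7.42, 0, 0, 0, 1.24, 1], [-8.5, -7.42, 0, 0, 0, 1.24, 1], [-8.5, -7.42, 0, 0, 0, 1.24, 1], [-8.5, -7.42, 0, 0, 0, 1.24, 1]]]' | python3 inch.py; python3 -c "
from h import *
to(.4145,-.3256,.21,0)"
```

```text
time: 1.55
eef_pos: [0.5015, 0.1477, 0.2107]
tcp_rot: [0.707, 0.707, 0.0, 0.0]
contact_force: [-1.1, -0.1, -1.0]
opening: 0.997
finger_force: 0.0
at [0.5015 0.1477 0.2107] ydeg -0.03 shift [-0.4734 -0.0867  0.0006] rot [ 0.0009 -0.     -0.0005] F [-1.1 -0.1 -1. ]
```

To row units: -0.474 m is -9.48, -0.087 m is -1.74.

```bash
echo '[[[-9.48, -1.74, 0, 0, 0, 0, 1], [-9.48, -1.74, 0, 0, 0, 0, 1], [-9.48, -1.74, 0, 0, 0, 0, 1], [-9.48, -1.74, 0, 0, 0, 0, 1], [-9.48, -1.74, 0, 0, 0, 0, 1], [-9.48, -1.74, 0, 0, 0, 0, 1], [-9.48, -1.74, 0, 0, 0, 0, 1], [-9.48, -1.74, 0, 0, 0, 0, 1], [-9.48, -1.74, 0, 0, 0, 0, 1], [-9.48, -1.74, 0, 0, 0, 0, 1]]]' | python3 inch.py; python3 -c "
from h import *
to(.4145,-.3256,.135,0);to(.4145,-.3256,.072,0);import time
E=np.array([ctrl.get_state()['eef_pos'] for _ in range(5)]);print(E.round(4))"
```

```text
time: 2.8
eef_pos: [0.4139, -0.3235, 0.2102]
tcp_rot: [0.707, 0.707, 0.0, -0.0]
contact_force: [-0.5, 0.3, -0.3]
opening: 1.002
finger_force: 0.0
at [ 0.4139 -0.3235  0.2102] ydeg 0.04 shift [-0.0022  0.0006  0.0752] rot [-0.0002 -0.001   0.0007] F [-0.5  0.3 -0.3]
at [ 0.4139 -0.3235  0.2102] ydeg 0.04 shift [-0.0022  0.0006  0.1382] rot [-0.0002 -0.001   0.0007] F [-0.5  0.3 -0.3]
[[ 0.4139 -0.3235  0.2102]
 [ 0.4139 -0.3235  0.2102]
 [ 0.4139 -0.3235  0.2102]
 [ 0.4139 -0.3235  0.2102]
 [ 0.4139 -0.3235  0.2102]]
```

```bash
echo '[[[-0.02, 0.01, 0.6, 0, 0, 0, 1], [-0.02, 0.01, 1.4, 0, 0, 0, 1], [-0.02, 0.01, 2, 0, 0, 0, 1], [-0.02, 0.01, 2.5, 0, 0, 0, 1], [-0.02, 0.01, 2.76, 0, 0, 0, 1], [-0.02, 0.01, 2.76, 0, 0, 0, 1], [-0.02, 0.01, 2.76, 0, 0, 0, 1]]]' | python3 inch.py; python3 -c "
from h import *
to(.4145,-.3256,.072,0)"
```

```text
time: 3.68
eef_pos: [0.4153, -0.3255, 0.0737]
tcp_rot: [0.707, 0.708, -0.0, 0.001]
contact_force: [0.2, -0.7, 0.1]
opening: 0.999
finger_force: 0.0
at [ 0.4153 -0.3255  0.0737] ydeg 0.09 shift [-0.0001 -0.0008  0.0017] rot [0.0015 0.0017 0.0016] F [ 0.2 -0.7  0.1]
```

To row units: 0.001 m is 0.02, -0.0005 m is -0.01.

```bash
echo '[[[0, -0.01, 0.02, 0, 0, 0, 0.6], [0, -0.01, 0.02, 0, 0, 0, 0.4], [0, -0.01, 0.02, 0, 0, 0, 0.4], [0, -0.01, 0.02, 0, 0, 0, 0.4], [0, -0.01, 0.02, 0, 0, 0, 0.4], [0, -0.01, 0.02, 0, 0, 0, 0.4], [0, -0.01, 0.02, 0, 0, 0, 0.4], [0, -0.01, 0.02, 0, 0, 0, 0.4]]]' | python3 inch.py 30
```

```text
time: 4.68
eef_pos: [0.4146, -0.3259, 0.0729]
tcp_rot: [0.707, 0.707, -0.0, 0.001]
contact_force: [-0.7, 0.9, 5.2]
opening: 0.7
finger_force: 32.6
```

```bash
echo '[[[0, 0, -0.2, 0, 0, 0, 0.4], [0, 0, -0.6, 0, 0, 0, 0.4], [0, 0, -1.3, 0, 0, 0, 0.4], [0, 0, -2, 0, 0, 0, 0.4], [0, 0, -2.7, 0, 0, 0, 0.4], [0, 0, -3.1, 0, 0, 0, 0.4], [0, 0, -3.3, 0, 0, 0, 0.4], [0, 0, -3.3, 0, 0, 0, 0.4]]]' | python3 inch.py
python3 - <<'E'
from h import *
to(.5775,-.0257,.238,0)
s=cam("side");t=cam("top");save(s,"side1.png")
print(ctrl.get_state()["opening"])
for dz in(.16,.165,.17):
  for n,c,roi in(("top",t,(440,260,560,370)),("side",s,(380,250,640,470))):
    try: print(dz,n,robust(rimfit(c,roi,dz+.11,1,0)))
    except Exception as e: print(e)
E
```

```text
time: 5.68
eef_pos: [0.414, -0.3251, 0.2365]
tcp_rot: [0.707, 0.707, -0.0, 0.0]
contact_force: [-0.6, -0.5, -1.6]
opening: 0.694
finger_force: 32.8
at [ 0.414  -0.3251  0.2365] ydeg 0.05 shift [ 0.2993  0.1638 -0.0015] rot [0.0003 0.0003 0.0009] F [-0.6 -0.5 -1.6]
0.6981305316346319
0.16 top (array([ 0.41373372, -0.32410952]), np.float64(0.027093334970877066), 161, 180)
0.16 side (array([ 0.41496965, -0.32496968]), np.float64(0.028416210314846722), 125, 125)
0.165 top (array([ 0.41381267, -0.32207583]), np.float64(0.026928039821393537), 161, 180)
0.165 side (array([ 0.41200616, -0.32529718]), np.float64(0.02810477004522067), 125, 125)
0.17 top (array([ 0.41389163, -0.32004213]), np.float64(0.02676274467190964), 161, 180)
0.17 side (array([ 0.40904267, -0.32562468]), np.float64(0.027793329775599198), 125, 125)
```

View pics/side1.png

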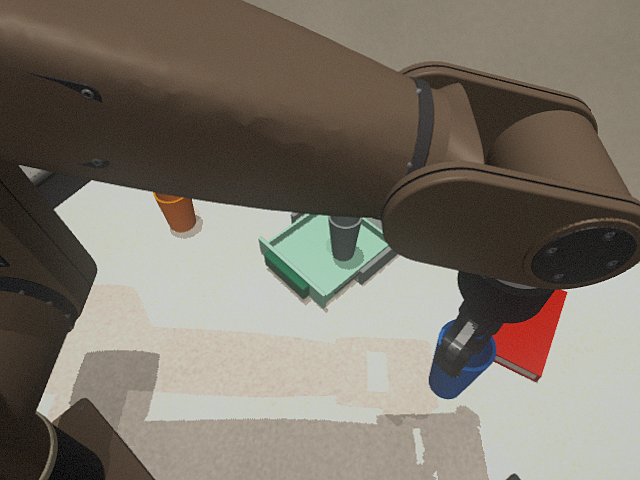

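The view shows the blue tumbler held upright at about (462,360), with the grey one untouched at (345,235). I carry it over.

To row units: 0.2995 m is 5.99, 0.295 m is 5.9.

```bash
echo '[[[0.4, 0.22, 0, 0, 0, 0, 0.4], [1.2, 0.66, 0, 0, 0, 0, 0.4], [2.2, 1.2, 0, 0, 0, 0, 0.4], [3.2, 1.76, 0, 0, 0, 0, 0.4], [4.2, 2.3, 0, 0, 0, 0, 0.4], [5, 2.74, 0, 0, 0, 0, 0.4], [5.6, 3.06, 0, 0, 0, 0, 0.4], [5.9, 3.22, 0, 0, 0, 0, 0.4], [5.99, 3.28, 0, 0, 0, 0, 0.4], [5.99, 3.28, 0, 0, 0, 0, 0.4]]]' | python3 inch.py;echo '[[[0, 0, 0, 0, 0, 0, 0.4], [0, 0, 0, 0, 0, 0, 0.4]]]' | python3 inch.py
python3 - <<'E'
from h import *
to(.5775,-.0257,.200,0)
t=cam("top");save(t,"top2.png");s=cam("side")
hsv=cv2.cvtColor(s["pixels"],cv2.COLOR_RGB2HSV)
im=s["pixels"][120:300,230:480];cv2.imwrite("pics/side2.png",np.clip(cv2.resize(im,None,fx=3,fy=3)[:,:,::-1]*1.6,0,255).astype(np.uint8))
to(.5775,-.0257,.200,0)
E
```

```text
time: 7.02
eef_pos: [0.5774, -0.0261, 0.236]
tcp_rot: [0.707, 0.707, -0.0, -0.0]
contact_force: [-0.8, -0.4, -1.4]
opening: 0.698
finger_force: 32.9
time: 7.28
eef_pos: [0.5775, -0.0263, 0.2366]
tcp_rot: [0.707, 0.707, 0.0, 0.0]
contact_force: [0.5, 0.1, -1.7]
opening: 0.7
finger_force: 32.9
at [ 0.5775 -0.0263  0.2366] ydeg -0.02 shift [0.0006 0.     0.0366] rot [ 0.0002  0.0002 -0.0003] F [ 0.5  0.1 -1.7]
at [ 0.5775 -0.026   0.2365] ydeg 0.01 shift [ 0.0003 -0.      0.0365] rot [0.0001 0.0001 0.0001] F [-1.  -0.2 -1.7]
```

View pics/side2.png

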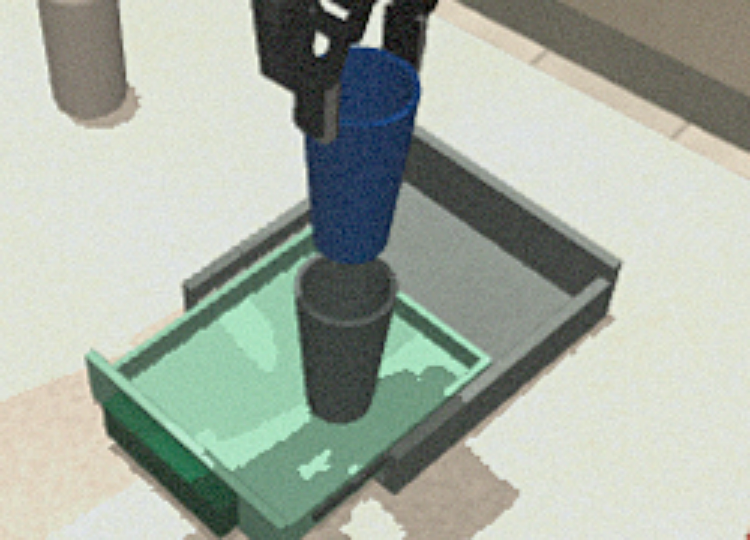

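The blue foot is directly above the grey mouth. I lower it to just short of the seating range.

```bash
echo '[[[0, 0, 0.16, 0, 0, 0, 0.4], [0, 0, 0.4, 0, 0, 0, 0.4], [0, 0, 0.64, 0, 0, 0, 0.4], [0, 0, 0.88, 0, 0, 0, 0.4], [0, 0, 1.12, 0, 0, 0, 0.4], [0, 0, 1.32, 0, 0, 0, 0.4], [0, 0, 1.48, 0, 0, 0, 0.4], [0, 0, 1.6, 0, 0, 0, 0.4], [0, 0, 1.66, 0, 0, 0, 0.4], [0, 0, 1.66, 0, 0, 0, 0.4]]]' | python3 inch.py;echo '[[[0, 0, 0.06, 0, 0, 0, 0.4], [0, 0, 0.1, 0, 0, 0, 0.4], [0, 0, 0.12, 0, 0, 0, 0.4], [0, 0, 0.14, 0, 0, 0, 0.4], [0, 0, 0.16, 0, 0, 0, 0.4], [0, 0, 0.18, 0, 0, 0, 0.4], [0, 0, 0.2, 0, 0, 0, 0.4], [0, 0, 0.2, 0, 0, 0, 0.4]]]' | python3 inch.py; python3 -c "
from h import *
to(.5775,-.0257,.139,0)"
```

```text
time: 8.62
eef_pos: [0.5777, -0.0255, 0.1534]
tcp_rot: [0.707, 0.707, 0.0, 0.0]
contact_force: [-0.6, 0.1, -0.9]
opening: 0.694
finger_force: 32.9
time: 9.62
eef_pos: [0.5776, -0.0254, 0.1433]
tcp_rot: [0.707, 0.707, -0.0, -0.0]
contact_force: [0.5, -0.1, -1.1]
opening: 0.701
finger_force: 32.9
at [ 0.5776 -0.0254  0.1433] ydeg 0.06 shift [-0.0003 -0.0001  0.0043] rot [-0.0002 -0.      0.001 ] F [ 0.5 -0.1 -1.1]
```

```bash
cat > chk.py <<'E'
import sys
from h import ctrl
s=ctrl.get_state();f=s["contact_force"][2];print("z %.4f Fz %.2f"%(s["eef_pos"][2],f));sys.exit(f>float(sys.argv[1]))
E
echo '[[[0, 0, 0.02, 0, 0, 0, 0.4], [0, 0, 0.04, 0, 0, 0, 0.4], [0, 0, 0.06, 0, 0, 0, 0.4], [0, 0, 0.06, 0, 0, 0, 0.4]]]' | python3 inch.py >/dev/null && python3 chk.py 0.5 &&
echo '[[[0, 0, 0.01, 0, 0, 0, 0.4], [0, 0, 0.02, 0, 0, 0, 0.4], [0, 0, 0.02, 0, 0, 0, 0.4]]]' | python3 inch.py >/dev/null && python3 chk.py 0.5 &&
echo '[[[0, 0, 0.008, 0, 0, 0, 0.4], [0, 0, 0.016, 0, 0, 0, 0.4], [0, 0, 0.016, 0, 0, 0, 0.4]]]' | python3 inch.py >/dev/null && python3 chk.py 0.5 &&
echo '[[[0, 0, 0.008, 0, 0, 0, 0.4], [0, 0, 0.016, 0, 0, 0, 0.4], [0, 0, 0.016, 0, 0, 0, 0.4]]]' | python3 inch.py >/dev/null && python3 chk.py 0.5 &&
echo '[[[0, 0, 0.008, 0, 0, 0, 0.4], [0, 0, 0.016, 0, 0, 0, 0.4], [0, 0, 0.016, 0, 0, 0, 0.4]]]' | python3 inch.py >/dev/null && python3 chk.py 0.5 &&
echo '[[[0, 0, 0.008, 0, 0, 0, 0.4], [0, 0, 0.016, 0, 0, 0, 0.4], [0, 0, 0.016, 0, 0, 0, 0.4]]]' | python3 inch.py >/dev/null && python3 chk.py 0.5 &&
echo '[[[0, 0, 0.008, 0, 0, 0, 0.4], [0, 0, 0.016, 0, 0, 0, 0.4], [0, 0, 0.016, 0, 0, 0, 0.4]]]' | python3 inch.py >/dev/null && python3 chk.py 0.5
```

```text
z 0.1403 Fz -1.31False
```

```bash
sed -i 's/sys.exit(f>float(sys.argv\[1\]))/sys.exit(int(f>float(sys.argv[1])))/' chk.py
echo '[[[0, 0, 0.01, 0, 0, 0, 0.4], [0, 0, 0.02, 0, 0, 0, 0.4], [0, 0, 0.02, 0, 0, 0, 0.4]]]' | python3 inch.py >/dev/null && python3 chk.py 0.5 &&
echo '[[[0, 0, 0.008, 0, 0, 0, 0.4], [0, 0, 0.016, 0, 0, 0, 0.4], [0, 0, 0.016, 0, 0, 0, 0.4]]]' | python3 inch.py >/dev/null && python3 chk.py 0.5 &&
echo '[[[0, 0, 0.008, 0, 0, 0, 0.4], [0, 0, 0.016, 0, 0, 0, 0.4], [0, 0, 0.016, 0, 0, 0, 0.4]]]' | python3 inch.py >/dev/null && python3 chk.py 0.5 &&
echo '[[[0, 0, 0.008, 0, 0, 0, 0.4], [0, 0, 0.016, 0, 0, 0, 0.4], [0, 0, 0.016, 0, 0, 0, 0.4]]]' | python3 inch.py >/dev/null && python3 chk.py 0.5 &&
echo '[[[0, 0, 0.008, 0, 0, 0, 0.4], [0, 0, 0.016, 0, 0, 0, 0.4], [0, 0, 0.016, 0, 0, 0, 0.4]]]' | python3 inch.py >/dev/null && python3 chk.py 0.5 &&
echo '[[[0, 0, 0.008, 0, 0, 0, 0.4], [0, 0, 0.016, 0, 0, 0, 0.4], [0, 0, 0.016, 0, 0, 0, 0.4]]]' | python3 inch.py >/dev/null && python3 chk.py 0.5 &&
echo '[[[0, 0, 0.008, 0, 0, 0, 0.4], [0, 0, 0.016, 0, 0, 0, 0.4], [0, 0, 0.016, 0, 0, 0, 0.4]]]' | python3 inch.py >/dev/null && python3 chk.py 0.5
```

```text
z 0.1394 Fz -0.12
z 0.1386 Fz -1.85
z 0.1381 Fz 1.31
```

```bash
for i in 1; do echo '[[[0, 0, 0, 0, 0, 0, 0.4]]]' | python3 inch.py | grep -E "eef|force"; done; echo '[[[0, 0, 0, 0, 0, 0, 0.4]]]' | python3 inch.py | grep -E "eef|contact"; echo '[[[0, 0, 0, 0, 0, 0, 0.4]]]' | python3 inch.py | grep -E "time|contact"
```

```text
eef_pos: [0.5778, -0.0255, 0.1381]
contact_force: [-1.0, 0.6, 1.9]
finger_force: 33.1
eef_pos: [0.5778, -0.0255, 0.1381]
contact_force: [-0.9, -0.0, 1.2]
time: 11.62
contact_force: [-1.3, 1.1, 2.1]
```

```bash
echo '[[[0, 0, 0.01, 0, 0, 0, 0.4], [0, 0, 0.01, 0, 0, 0, 0.4]]]' | python3 inch.py | grep -E "eef|contact" ; python3 chk.py 5 && echo '[[[0, 0, 0.01, 0, 0, 0, 0.4], [0, 0, 0.01, 0, 0, 0, 0.4]]]' | python3 inch.py | grep -E "eef|contact|rot"
```

```text
eef_pos: [0.5781, -0.0255, 0.138]
contact_force: [-1.4, 1.4, 4.3]
z 0.1380 Fz 4.34
eef_pos: [0.5784, -0.0255, 0.1379]
tcp_rot: [0.707, 0.707, 0.001, 0.001]
contact_force: [-1.4, 0.6, 5.8]
```

```bash
echo '[[[0, 0, -0.01, 0, 0, 0, 0.75], [0, 0, -0.01, 0, 0, 0, 0.85], [0, 0, -0.01, 0, 0, 0, 1], [0, 0, -0.01, 0, 0, 0, 1], [0, 0, -0.01, 0, 0, 0, 1]]]' | python3 inch.py ; echo '[[[0, 0, -0.2, 0, 0, 0, 1], [0, 0, -0.6, 0, 0, 0, 1], [0, 0, -1.2, 0, 0, 0, 1], [0, 0, -2, 0, 0, 0, 1], [0, 0, -2.6, 0, 0, 0, 1], [0, 0, -2.8, 0, 0, 0, 1]]]' | python3 inch.py
python3 - <<'E'
from h import *
to(.43,.012,.26,90)
for n in("top","side"):
    c=cam(n);save(c,n+"3.png")
    for z in (.167,.172,.176): print(n,z,robust(rimfit(c,(280,150,380,290),z,1,0)))
a=cv2.imread("pics/top3.png")[150:310,250:400];b=cv2.imread("pics/side3.png")[140:300,250:400]
cv2.imwrite("pics/c3.png",np.clip(cv2.resize(np.hstack([a,b]),None,fx=2.6,fy=2.6)*1.6,0,255).astype(np.uint8))
E
```

```text
time: 12.75
eef_pos: [0.5777, -0.0255, 0.1372]
tcp_rot: [0.707, 0.707, -0.0, -0.0]
contact_force: [-0.5, -0.9, 0.7]
opening: 1.0
finger_force: 0.0
time: 13.5
eef_pos: [0.579, -0.0257, 0.2819]
tcp_rot: [0.707, 0.707, 0.002, 0.003]
contact_force: [0.1, -0.1, -0.6]
opening: 0.999
finger_force: 0.0
at [ 0.579  -0.0257  0.2819] ydeg 0.06 shift [ 0.0379 -0.1491  0.0208] rot [ 0.0041  0.0064 -1.5697] F [ 0.1 -0.1 -0.6]
top 0.167 (array([ 0.59035789, -0.00465704]), np.float64(0.006468471236923072), 27, 30)
top 0.172 (array([ 0.58947077, -0.00458177]), np.float64(0.0064334134505277365), 27, 30)
top 0.176 (array([ 0.58876106, -0.00452156]), np.float64(0.006405367221429035), 27, 30)
side 0.167 (array([ 0.58489386, -0.02115182]), np.float64(0.02889796815283156), 144, 144)
side 0.172 (array([ 0.58095689, -0.02413551]), np.float64(0.0286395844242751), 144, 144)
side 0.176 (array([ 0.5778073 , -0.02652246]), np.float64(0.028432877441431022), 144, 144)
```

View pics/c3.png

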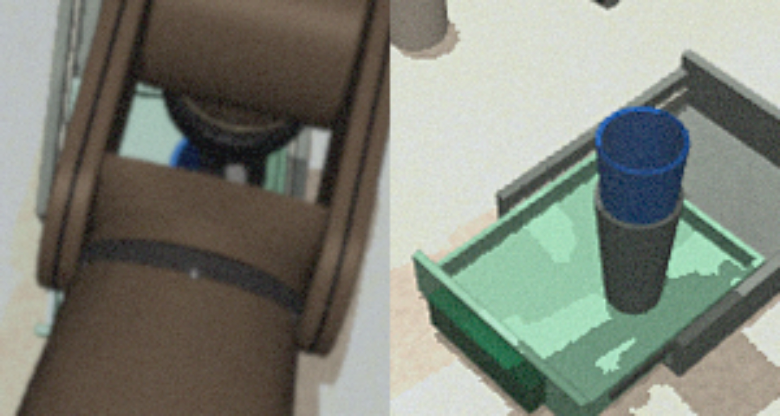

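The blue tumbler stands upright in the grey one, with its rim around (643,140) in the crop and about 174 mm up. Next I retreat in front of the tray, shut the fingers and square up to the block.

```bash
echo '[[[0.2, -0.4, 0, 0, 0, -0.1, 1], [0.4, -1.2, 0, 0, 0, -0.28, 1], [0.78, -2, 0, 0, 0, -0.46, 0.5], [0.78, -2.6, 0, 0, 0, -0.64, 0], [0.78, -2.94, 0, 0, 0, -0.82, 0], [0.78, -2.94, 0, 0, 0, -1, 0], [0.78, -2.94, 0, 0, 0, -1.18, 0], [0.78, -2.94, 0, 0, 0, -1.36, 0], [0.78, -2.94, 0, 0, 0, -1.493, 0], [0.78, -2.94, 0, 0, 0, -1.493, 0]]]' | python3 inch.py; python3 -c "
from h import *
to(.43,.0135,.024,85.6)"
```

```text
time: 14.85
eef_pos: [0.4299, 0.0135, 0.2757]
tcp_rot: [0.039, 0.999, 0.0, -0.001]
contact_force: [0.2, -0.3, -0.6]
opening: 0.0
finger_force: 0.0
at [0.4299 0.0135 0.2757] ydeg 85.51 shift [-8.000e-04 -1.000e-04  2.517e-01] rot [ 0.0003 -0.0029 -0.0016] F [ 0.2 -0.3 -0.6]
```

```bash
echo '[[[0, 0, 0.6, 0, 0, 0, 0], [0, 0, 1.6, 0, 0, 0, 0], [0, 0, 2.6, 0, 0, 0, 0], [0, 0, 3.4, 0, 0, 0, 0], [0, 0, 4, 0, 0, 0, 0], [0, 0, 4.4, 0, 0, 0, 0], [0, 0, 4.7, 0, 0, 0, 0], [0, 0, 4.94, 0, 0, 0, 0], [0, 0, 5, 0, 0, 0, 0], [0, 0, 5, 0, 0, 0, 0]]]' | python3 inch.py
python3 - <<'E'
from h import *
to(.43,.0135,.024,85.6)
s=cam("side");cv2.imwrite("pics/s4.png",np.clip(cv2.resize(s["pixels"][140:340,200:460],None,fx=3,fy=3)[:,:,::-1]*1.6,0,255).astype(np.uint8))
E
```

```text
time: 16.1
eef_pos: [0.431, 0.0134, 0.0276]
tcp_rot: [0.039, 0.999, -0.0, 0.0]
contact_force: [-0.6, 0.3, -0.5]
opening: -0.004
finger_force: 0.0
at [0.431  0.0134 0.0276] ydeg 85.59 shift [0.001  0.0001 0.0036] rot [-0.0001  0.0006 -0.0002] F [-0.6  0.3 -0.5]
```

View pics/s4.png

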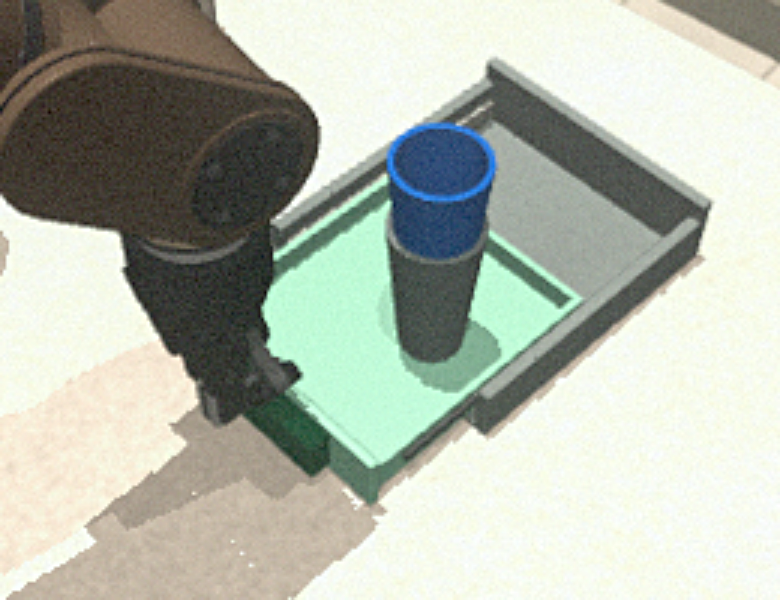

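The shut fingers stand just in front of the dark green block (at about (215,410) in the crop), and the nested pair is upright. I start the push slowly.

To row units: -0.012 m is -0.24, -0.026 m is -0.52.

```bash
echo '[[[-0.04, 0, 0, 0, 0, 0, 0], [-0.08, 0, 0, 0, 0, 0, 0], [-0.12, 0, 0, 0, 0, 0, 0], [-0.16, 0, 0, 0, 0, 0, 0], [-0.2, 0, 0, 0, 0, 0, 0], [-0.24, 0, 0, 0, 0, 0, 0], [-0.3, 0, 0, 0, 0, 0, 0], [-0.36, 0, 0, 0, 0, 0, 0], [-0.44, 0, 0, 0, 0, 0, 0], [-0.52, 0, 0, 0, 0, 0, 0]]]' | python3 inch.py | grep -E "eef|contact" ; echo '[[[-0.1, 0, 0, 0, 0, 0, 0], [-0.2, 0, 0, 0, 0, 0, 0], [-0.32, 0, 0, 0, 0, 0, 0], [-0.44, 0, 0, 0, 0, 0, 0], [-0.56, 0, 0, 0, 0, 0, 0], [-0.68, 0, 0, 0, 0, 0, 0], [-0.78, 0, 0, 0, 0, 0, 0], [-0.86, 0, 0, 0, 0, 0, 0], [-0.92, 0, 0, 0, 0, 0, 0], [-0.92, 0, 0, 0, 0, 0, 0]]]' | python3 inch.py | grep -E "eef|contact"
python3 - <<'E'
from h import *
s=cam("side");cv2.imwrite("pics/s5.png",np.clip(cv2.resize(s["pixels"][140:340,200:460],None,fx=3,fy=3)[:,:,::-1]*1.6,0,255).astype(np.uint8))
to(.575,.002,.026,85.6)
E
```

```text
eef_pos: [0.4569, 0.0114, 0.0273]
contact_force: [-0.3, 0.2, 0.2]
eef_pos: [0.5031, 0.0078, 0.0275]
contact_force: [0.0, 0.1, 0.9]
at [0.503  0.0078 0.0275] ydeg 85.59 shift [-0.0722 -0.0003  0.0016] rot [ 0.0001  0.0015 -0.0002] F [ 0.  -0.6  0.7]
```

View pics/s5.png

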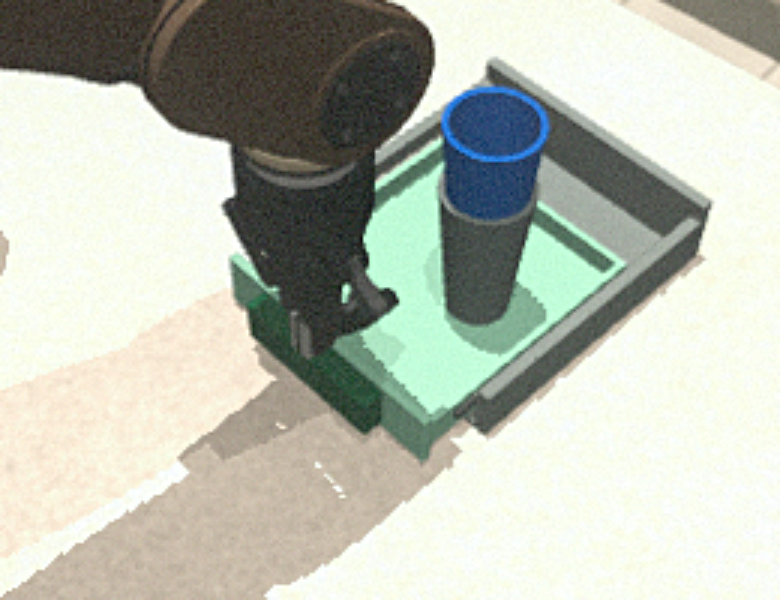

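The tray is moving in with the pair still upright (blue rim at about (495,125)). I continue, slowing down near the stop.

```bash
cat > chx.py <<'E'
import sys
from h import ctrl,np
s=ctrl.get_state();f=-s["contact_force"][0];print(np.round(s["eef_pos"],4),"push %.2f"%f);sys.exit(int(f>7))
E
echo '[[[-0.08, 0, 0, 0, 0, 0, 0], [-0.18, 0, 0, 0, 0, 0, 0], [-0.3, 0, 0, 0, 0, 0, 0], [-0.42, 0, 0, 0, 0, 0, 0], [-0.54, 0, 0, 0, 0, 0, 0], [-0.66, 0, 0, 0, 0, 0, 0], [-0.78, 0, 0, 0, 0, 0, 0], [-0.9, 0, 0, 0, 0, 0, 0], [-0.98, 0, 0, 0, 0, 0, 0], [-1.04, 0, 0, 0, 0, 0, 0]]]' | python3 inch.py >/dev/null; python3 chx.py &&
echo '[[[-0.04, 0, 0, 0, 0, 0, 0], [-0.08, 0, 0, 0, 0, 0, 0], [-0.12, 0, 0, 0, 0, 0, 0], [-0.16, 0, 0, 0, 0, 0, 0]]]' | python3 inch.py >/dev/null && python3 chx.py &&
echo '[[[-0.02, 0, 0, 0, 0, 0, 0], [-0.04, 0, 0, 0, 0, 0, 0], [-0.06, 0, 0, 0, 0, 0, 0]]]' | python3 inch.py >/dev/null && python3 chx.py &&
echo '[[[-0.02, 0, 0, 0, 0, 0, 0], [-0.04, 0, 0, 0, 0, 0, 0]]]' | python3 inch.py >/dev/null && python3 chx.py &&
echo '[[[-0.02, 0, 0, 0, 0, 0, 0], [-0.04, 0, 0, 0, 0, 0, 0]]]' | python3 inch.py >/dev/null && python3 chx.py &&
echo '[[[-0.02, 0, 0, 0, 0, 0, 0], [-0.04, 0, 0, 0, 0, 0, 0]]]' | python3 inch.py >/dev/null && python3 chx.py &&
echo '[[[-0.02, 0, 0, 0, 0, 0, 0], [-0.04, 0, 0, 0, 0, 0, 0]]]' | python3 inch.py >/dev/null && python3 chx.py &&
echo '[[[-0.02, 0, 0, 0, 0, 0, 0], [-0.04, 0, 0, 0, 0, 0, 0]]]' | python3 inch.py >/dev/null && python3 chx.py
```

```text
[0.5501 0.0042 0.0269] push 16.27
```

To row units: 0.003 m is 0.06.

```bash
echo '[[[0.06, 0, 0, 0, 0, 0, 0], [0.06, 0, 0, 0, 0, 0, 0]]]' | python3 inch.py
python3 - <<'E'
from h import *
s=cam("side");cv2.imwrite("pics/s6.png",np.clip(cv2.resize(s["pixels"][120:320,210:470],None,fx=3,fy=3)[:,:,::-1]*1.6,0,255).astype(np.uint8))
E
```

```text
time: 20.2
eef_pos: [0.5499, 0.0042, 0.0272]
tcp_rot: [0.038, 0.999, 0.0, -0.002]
contact_force: [-5.3, -0.4, 4.0]
opening: -0.001
finger_force: 3.4
```

View pics/s6.png

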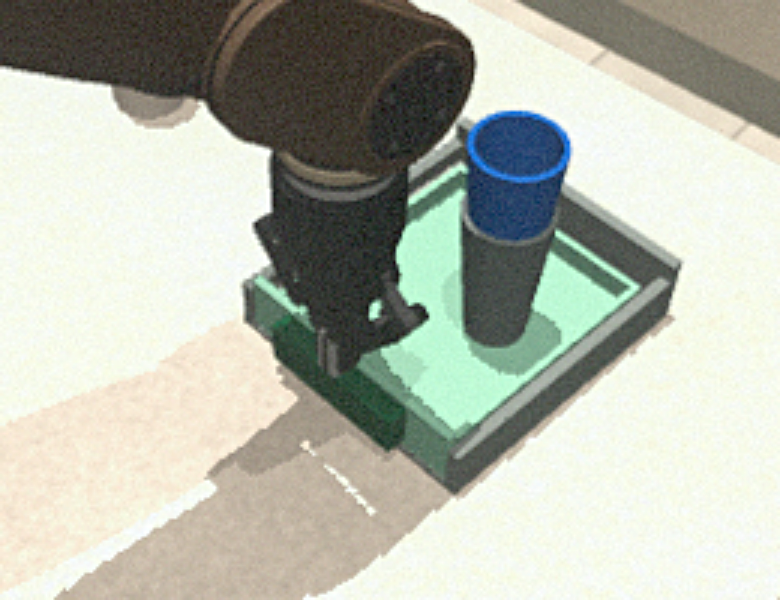

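The front board now appears flush with the holder's front, and the pair is upright. I back off and verify.

```bash
echo '[[[0.1, 0, 0, 0, 0, 0, 0], [0.3, 0, 0, 0, 0, 0, 0], [0.8, 0, 0, 0, 0, 0, 0], [1.6, 0, 0, 0, 0, 0, 0], [2, 0, -0.6, 0, 0, 0, 0], [2, 0, -1.8, 0, 0, 0, 0], [2, 0, -3, 0, 0, 0, 0], [2, 1.2, -3.8, 0, 0, 0, 0], [2, 2.4, -3.8, 0, 0, 0, 0], [2, 3.4, -3.8, 0, 0, 0, 0]]]' | python3 inch.py; echo '[[[0, 1.2, 0, 0, 0, 0, 0], [0, 2.4, 0, 0, 0, 0, 0], [-0.2, 3.6, 0, 0, 0, 0, 0], [-0.2, 3.6, 0, 0, 0, 0, 0]]]' | python3 inch.py
python3 - <<'E'
from h import *
t=cam("top");s=cam("side")
hsv=cv2.cvtColor(t["pixels"],cv2.COLOR_RGB2HSV);g=cv2.inRange(hsv,(60,90,20),(95,255,255))
p=big(g,(265,200,375,300));r=cv2.minAreaRect(p);print(r,plane(t,cv2.boxPoints(r),.046).round(4).tolist())
print("rim",robust(rimfit(s,(280,100,460,300),.174,1,0)),robust(rimfit(t,(280,100,380,290),.174,1,0)))
a=t["pixels"][110:260,250:400]
cv2.imwrite("pics/t7.png",np.clip(cv2.resize(np.hstack([a,s["pixels"][130:280,280:430]]),None,fx=2.6,fy=2.6)[:,:,::-1]*1.6,0,255).astype(np.uint8))
E
```

```text
time: 21.5
eef_pos: [0.4651, 0.1832, 0.2189]
tcp_rot: [0.039, 0.999, 0.001, 0.002]
contact_force: [0.1, -0.1, -0.1]
opening: 0.001
finger_force: 0.0
time: 22.0
eef_pos: [0.488, 0.3632, 0.2161]
tcp_rot: [0.036, 0.999, 0.0, -0.0]
contact_force: [-0.7, -0.5, 0.1]
opening: 0.001
finger_force: 0.0
((313.652099609375, 240.8054962158203), (56.42510223388672, 8.688837051391602), 6.009005546569824) [[0.5455, 0.0595, 0.046], [0.5624, 0.0582, 0.046], [0.5536, -0.0505, 0.046], [0.5367, -0.049, 0.046]]
rim (array([ 0.66970095, -0.03248524]), np.float64(0.028270036227849155), 201, 202) (array([ 0.66979968, -0.03322352]), np.float64(0.028247996241212808), 263, 369)
```

View pics/t7.png

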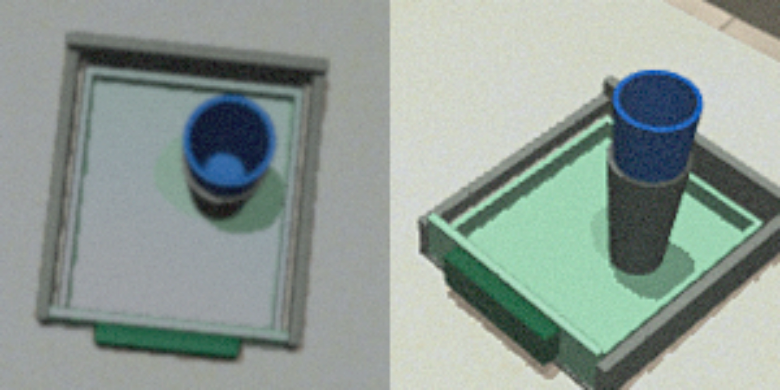

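Run:
```python
from h import *
t=cam("top")
f=lambda x,y:(250+x/2.6-.5,110+y/2.6-.5)
d=np.array([.997,-.077,0])
for n,(x,y),z in(("back wall outer top",(197,47),.055),("back wall inner top",(197,60),.055),("tray back rim outer",(190,80),.030),("board front top",(170,335),.049),("Lwall front",(43,322),.04),("Rwall front",(297,349),.04)):
    P=plane(t,[f(x,y)],z)[0];print(n,P.round(4),"s=%.4f"%(P@d))
g=cv2.cvtColor(t["pixels"],cv2.COLOR_RGB2GRAY);print(g[120:155,305])
```

```text
back wall outer top [ 0.7729 -0.0128  0.055 ] s=0.7716
back wall inner top [ 0.7628 -0.013   0.055 ] s=0.7615
tray back rim outer [ 0.7548 -0.0085  0.03  ] s=0.7532
board front top [0.554  0.0023 0.049 ] s=0.5522
Lwall front [0.5625 0.0973 0.04  ] s=0.5534
Rwall front [ 0.547 -0.093  0.04 ] s=0.5525
[ 99  99  99 100  96  79  70  75  69  56  37  31  23  28  24  28  27  55
  87  90  70  44  46  77  94  94  98  96  98  97 100 101  96  99  98]
```

Run:
```python
from h import *
s=cam("side");t=cam("top")
def proj(c,P):
    M=R.from_quat(c["orientation"]).as_matrix();q=(np.array(P)-np.array(c["xyz"]))@M
    return cv2.projectPoints(q.reshape(-1,1,3),np.zeros(3),np.zeros(3),np.array(c["camera_matrix"]),np.array(c["dist_coeffs"]))[0].reshape(-1,2)
P=proj(s,[[.55,.0042,.027],[.53,.0042,.027],[.55,.0042,.048],[.541,.005,.046],[.541,.005,.012],[.558,.004,.049]])
print(P.round(1));print("in s6 crop",((P-[210,120])*3).round(0))
to(.5,.3,.2)
```

```text
[[321.8 247.9]
 [314.8 254.1]
 [321.8 241.1]
 [318.3 244.4]
 [318.4 255.2]
 [324.7 238.4]]
in s6 crop [[335. 384.]
 [314. 402.]
 [336. 363.]
 [325. 373.]
 [325. 405.]
 [344. 355.]]
at [0.4883 0.3589 0.2175] ydeg 85.52 shift [-0.0162 -0.0578  0.0175] rot [0. 0. 0.] F [-0.2 -0.2  0.2]
```

Run:
```python
import cv2
a=cv2.imread("pics/s6.png")[220:500,220:480];cv2.imwrite("pics/s6z.png",cv2.resize(a,None,fx=2,fy=2))
```

```text
(no output)
```

View pics/s6z.png

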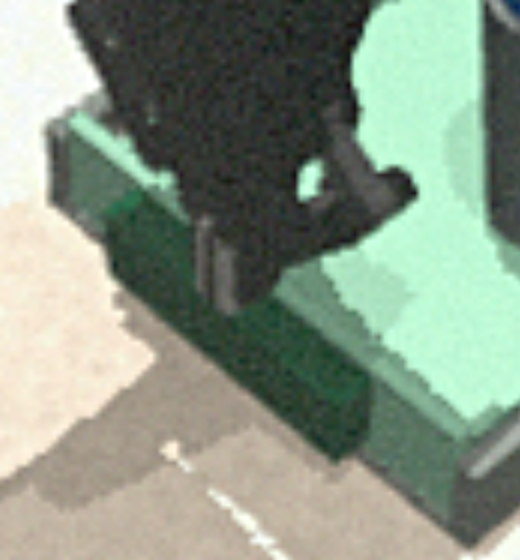

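```bash
python3 -c "
from h import *
print(ctrl.sign_off())"
```

```text
the job is handed in; nothing more can be done
None
```

I stood the blue tumbler upright in the grey one (seated with about 7 N, then released) and pushed the tray in until it stopped hard at about 16 N, its front board flush with the holder's front and about 8 mm showing behind it, which I took as normal clearance. The pair was still standing in the last pictures, and I handed the job in at about 22 s; the sign-off returned no verdict.

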